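# Open the fume extractor's shutter fully and switch on its fan

## Task

Get the bench fume extractor running before the acid work starts. With the fingertips, push the shutter lever on its top away from the closed stop, past the half-open notch and right up to the fully open stop, without forcing it; only then press the near end of the rocker switch down so that the fan stays on. Just push and press: pick nothing up, and leave the glassware and the bung where they stand; the clear safety screen in front of the robot is fixed, so reach round its left end.

Things in the scene. Friction and masses are not known exactly. Their poses are not given: they have to be found in the camera images.
- extractor: Grey box-shaped bench fume extractor, fixed, 130 (x) x 180 (y) x 170 mm high. Origin on the table under its controls: 25 mm behind its front face (-x), 105 mm before its rear, midway across; y points to its left seen from the robot. Three upright shutter blades in its right side (-y). On the flat top, z = 170 mm: lever (left half), rocker switch (right half), stop posts 15 mm high.
- lever_pivot (a point): Point on the top panel under the vertical pivot of the shutter lever, extractor frame (44, 50, 170) mm. Mind: a fixed clear screen stands upright at world x = 0.29 m from y = -0.60 to +0.25 m, up to z = 0.70 m; the forearm must pass left of it (first joint turned at least 0.86 rad to the left); tilting the tips to the right, up to 45 degrees, helps.
- shutter_lever (a joint): Lever angle (rad), counter-clockwise from above. 0 = closed stop: lever points 0.45 rad to the left of the box's -x. 0.45 = half-open notch, along -x. 0.9 = fully open stop, 0.45 rad to the right. A sprung roller holds it at these three. Leaving 0 or 0.45 takes about 7 N on the knob; past 0.68 it snaps on to 0.9 by itself. The blades turn with it: across the inlet at 0, nearly edge-on at 0.9.
- lever_knob (a point): Middle of the upright black grip at the lever's end, 65 mm from the pivot axis, 30 mm above the top panel; moves with the lever. The grip is a round post 17 to 21 mm thick, from 14 to 46 mm above the panel; the flat lever arm lies lower, 7 to 12 mm above the panel.
- fan_switch (a joint): Angle of the black rocker switch (rad). 0 = off, near end (towards the box's front, -x) up; 0.4 = on, near end down. It snaps over at about 0.2 with about 5 N on the near end and stays where it is left.
- switch_near_end (a point): Upper face of the rocker's near end, 17 mm from its tilting axis (along the box's y); moves with the rocker. Off: 15 mm above the top panel; on: 8 mm above it. The rocker is 46 mm long (x) and 28 mm wide (y), its axis at (13, -50, 179) mm in the extractor's frame; its bezel is 5 mm high.
- beaker: Small glass beaker, 49 mm diameter, 44 mm high, loose, in front of the inlet, right of the extractor; origin at the centre of its underside. Leave it.
- dropper: Dropper bottle, 33 mm diameter, 92 mm high, loose, in front of the inlet beside the beaker; origin at the centre of its underside. Leave it.
- flask: Conical glass flask, 96 mm diameter, 160 mm high, loose, further to the right; origin at the centre of its underside. Leave it.
- bung: Grey rubber bung, 28 mm diameter, 27 mm high, loose, near the table's front edge; origin at the centre of its underside. Leave it.

How it is judged:
By the outcome, as a careful person would: the job done as asked, in the order asked, and still so for the second after the job is handed in, with the robot touching nothing.
It also fails if it takes over 38 s, if anything falls off the work surface, if the arm or the gripper's body presses on something with over 40 N, if the wrist force passes 120 N, or if a joint passes its speed limit or range.

## Robot

A 7-joint arm with a two-finger parallel gripper is mounted at the origin on a cart in front of the work surface, level with it; the furniture and walls round the work are solid. World frame = base frame: x ahead of the robot, y to its left, z up, the work surface at z = 0. Lengths are in mm, angles in rad, forces in N, time in s.
With the tool pointing down it reaches from about 400 to 875 mm from the base axis. Payload 4.4 kg.
Tool frame: the origin (TCP) lies midway between the tips of the shut fingers; the grasp point (between the pads) lies 19 mm behind it (ctrl.grip_point_offset is the distance from the TCP to the grasp point, in mm); z points along the fingers, y is the line along which they close (so a half turn about z gives the same grasp; the last joint's range is limited). The gripper opens to 85 mm and grips with 20 to 120 N. Pads are 22 mm wide; open, the fingers measure 114 mm over their backs; the gripper's body (76 mm by 85 mm) begins 54 mm behind the grasp point. The pads swing forward as they close: fully open they stand 13 mm farther back than shut.
Start: joints at [-1.174, 0.628, 0.038, 1.517, -0.027, 0.996, -0.02], TCP at [290.176, 581.649, 231.313] pointing down, gripper open.
Joint ranges: [-3.06, 3.06], [-0.37, 2.12], [-1.25, 1.32], [0.18, 2.47], [-1.1, 4.24], [0.23, 1.98], [-2.94, 2.94]. Speed limits (rad/s): [2.57, 2.57, 3.14, 3.14, 3.14, 3.14, 3.14].

## Interface

Orientations are given as [roll, pitch, yaw] about the fixed x, y, z axes, in that order (R = Rz(yaw) Ry(pitch) Rx(roll)).
In Python, from cell import ctrl, imaging gives the robot as it stands (ctrl), with the cameras (imaging).
- The arm moves only by the tool nudge_tcp, called after "Call:" as name(argument=value, ...), one argument or row to a line, values as JSON. Schema: {"type":"object","properties":{"deltas":{"type":"array","items":{"type":"object","properties":{"tx":{"type":"number"},"ty":{"type":"number"},"tz":{"type":"number"},"wx":{"type":"number"},"wy":{"type":"number"},"wz":{"type":"number"},"finger_gap":{"type":"number"}},"additionalProperties":false,"required":["finger_gap"]},"minItems":1,"maxItems":12},"only":{"type":"string"},"quiet":{"type":"boolean"},"lines":{"type":"string"}},"required":["deltas"],"additionalProperties":false}. deltas is a list of rows, 1 to 12 of them, each an object with the fields tx, ty, tz (the shift in mm), wx, wy, wz (a rotation vector in rad), finger_gap (the finger opening in mm); a field left out counts as zero (the opening has to be given); each row shifts and turns the commanded pose from where the row before left it, along the tool's axes as they then stand; what a row does not reach is not made up. A row lasts 1/10 s, in which the tool goes at most 50 mm and 0.15 rad, less where a joint would pass 70% of its speed; a pose out of reach is approached as far as the arm can. The fingers move at their own pace and stop on an object; the grip force is fixed at half the most. Time passes only in rows, so rows that do not move let the fingers close. The tool returns the time, the measured TCP pose, the force, the opening and the grip force at its end. only (a regular expression) keeps the lines of the reply that match it, lines (a string "A,B") keeps lines A to B, and quiet returns only ok. Input that does not fit is refused with a message, and nothing moves.
- ctrl.read_state(): the state, without advancing time (a new reading comes with each control period).
- imaging.get_image(name): name is "side" or "top" or "wrist"; returns the picture (480x640x3 uint8, blue, green, red); there is no depth.
- imaging.calibration(name): a dict with "fx", "fy", "cx", "cy" (pixels), "rvec" (rotation vector, rad) and "tvec" (3), from world to camera coordinates, as OpenCV has them; the wrist camera has in their place "hand_eye" (4x4, takes a point from camera to tool coordinates, whose origin is the TCP and whose axes are the flange's). Camera axes: x right, y down, z forward; pixel columns grow to the right and rows downward; lengths in mm; the calibration is good to about 2 mm. The wrist camera is an equidistant fisheye: a pixel r from the principal point sees the ray r / f radians off the axis. A picture is of the moment at which its call begins: read the wrist's pose just before it. calibration takes no time and is no camera call.
- ctrl.finish_job(): hands the job in; it is judged then, once.
The state is a dict: "clock": time; "qpos": joint angles; "qd": joint speeds; "tau": joint torques, N m; "eef_pos": TCP position; "tool_rot": TCP orientation; "force": force on the tool from outside, world axes, zero at the start; "torque": the same for the moment, N m; "width": finger opening in mm; "gripper_force": force on a finger pad.
Only numpy, scipy, OpenCV 4.12 (cv2) and the standard library are available. Lean on these libraries where they do the work, as an engineer would, in place of code of your own. Each camera call takes 0.05 s, during which the arm holds its last target. There are 200 camera calls.

## Working session

There is one attempt and no reset: what is moved stays moved. The work goes in short steps, Python scripts to look and compute and a tool call to move; the robot and the scene stay as the last step left them, time stands still between calls to the robot, and variables do not carry over. Pictures are saved under pics/ and viewed, at most 10 in all, crops included, and the job is handed in when it is done.

```bash
ls; mkdir -p pics; python3 - <<'E'
from cell import ctrl, imaging
import cv2
s=ctrl.read_state();print(s)
for n in("top","side","wrist"):
    cv2.imwrite(f"pics/{n}0.png",imaging.get_image(n));print(n,imaging.calibration(n))
E
```

```text
cell.py
pics
{'clock': 0.0, 'qpos': array([-1.17380945,  0.62934576,  0.03843731,  1.5183777 , -0.02697985,
        0.99628971, -0.02000197]), 'qd': array([ 1.29981972e-03,  6.33763441e-04,  1.59179935e-05, -1.90447154e-03,
       -6.36688958e-04,  2.86781755e-04, -7.93469144e-04]), 'tau': array([ 9.28581831e-04, -5.63385093e+01,  1.22673254e+00, -1.93446118e+01,
        1.10536566e-02,  1.07129026e-02, -2.10249533e-05]), 'eef_pos': array([289.88525753, 581.07741188, 230.38614262]), 'tool_rot': array([-3.13969047e+00,  3.94613600e-05,  2.67881835e+00]), 'force': array([-0.21309487, -0.14149307, -0.050453  ]), 'torque': array([-0.01892137, -0.00804968, -0.00476471]), 'gripper_force': 0.0, 'width': 85.51319620028382}
top {'fx': 550.5807528675642, 'fy': 550.5807528675642, 'cx': 326.43068197872634, 'cy': 250.6444774970541, 'rvec': array([ 2.1717446 , -2.19264339,  0.13700438]), 'tvec': array([ 205.42087296,  593.6626429 , 1400.87876049])}
side {'fx': 573.0963818166407, 'fy': 573.0963818166407, 'cx': 317.74069773845446, 'cy': 239.33113169297818, 'rvec': array([ 1.50736442,  1.83887159, -0.90909634]), 'tvec': array([-109.57752991, -255.64015291, 1706.97037815])}
wrist {'fx': 371.64829954431775, 'fy': 371.64829954431775, 'cx': 329.4123336145594, 'cy': 241.77600780098078, 'hand_eye': array([[-1.36595409e-03, -9.57373157e-01, -2.88850780e-01,
         7.44430493e+01],
       [ 9.99998845e-01, -1.11513128e-03, -1.03290619e-03,
        -8.03194198e-02],
       [ 6.66770118e-04, -2.88851857e-01,  9.57373574e-01,
        -1.43632494e+02],
       [ 0.00000000e+00,  0.00000000e+00,  0.00000000e+00,
         1.00000000e+00]])}
```

View pics/top0.png

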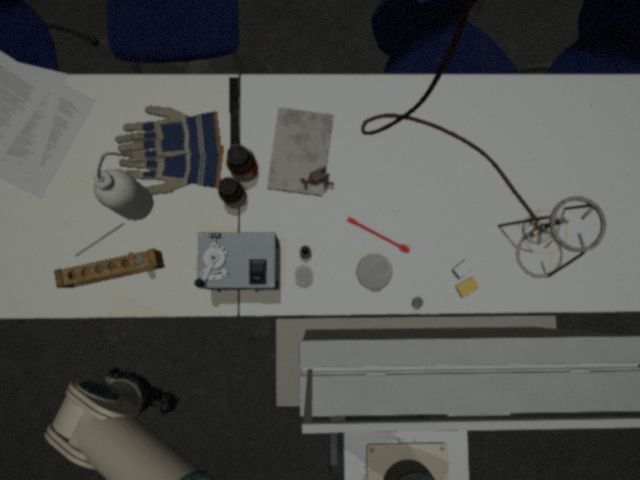

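View pics/side0.png

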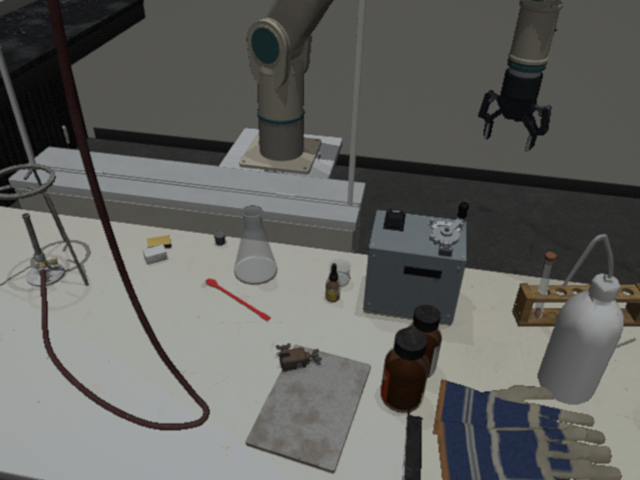

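Top view: extractor top spans about (197..280, 233..290), with the knob at (200,283) on the left and the rocker at (258,271). The side view agrees (lever closed). I'll zoom in for corners.

```bash
python3 - <<'E'
import cv2,numpy as np
a=cv2.imread("pics/top0.png")[225:301,187:291];b=cv2.imread("pics/side0.png")[195:325,355:475]
a=cv2.resize(a,None,fx=5,fy=5,interpolation=2);b=cv2.resize(b,None,fx=2,fy=2)
c=np.zeros((380,780,3),np.uint8);c[:,:520]=a;c[:260,530:770]=b
cv2.imwrite("pics/crop0.png",cv2.convertScaleAbs(c,alpha=1.5))
E
```

```text
(no output)
```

View pics/crop0.png

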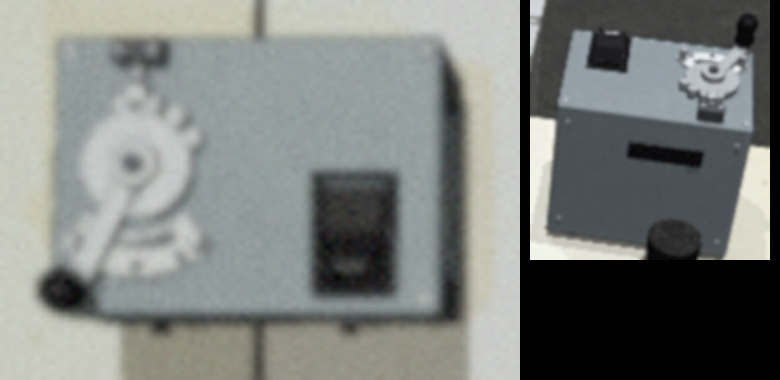

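Crop: top corners at crop (57,37), (441,37), (443,315), (62,315), pivot hub at (131,162), knob at (62,288). Side crop: front-right corner (570,31), rear-right (560,106), rear-left (752,131). Next, fit the pose.

```bash
cat > h.py <<'E'
import numpy as np,cv2
from scipy.optimize import least_squares
from scipy.spatial.transform import Rotation as R
from cell import ctrl, imaging
def proj(n,P):
    c=imaging.calibration(n);K=np.array([[c["fx"],0,c["cx"]],[0,c["fy"],c["cy"]],[0,0,1.]])
    return cv2.projectPoints(np.array(P,float).reshape(-1,1,3),c["rvec"],c["tvec"],K,None)[0][:,0]
def w(p,P):
    return R.from_euler("z",p[2]).apply(np.array(P,float))+[p[0],p[1],0]
def tool():
    s=ctrl.read_state();return s,np.array(s["eef_pos"]),R.from_euler("xyz",s["tool_rot"])
E
python3 - <<'E'
from h import *
T=np.array([(57,37),(441,37),(443,315),(62,315),(131,162),(62,288)])/5+[186.6,224.6]
k=[44-65*np.cos(.45),50+65*np.sin(.45),216]
A=[(105,90,170),(105,-90,170),(-25,-90,170),(-25,90,170),(44,50,182),k]
S=np.array([(570,31),(560,106),(752,131)]);S=(S-[530,0])/2+[354.7,194.7]
B=[(-25,-90,170),(105,-90,170),(105,90,170)]
f=lambda p:np.r_[(proj("top",w(p,A))-T).ravel(),(proj("side",w(p,B))-S).ravel()]
r=least_squares(f,[500,400,0],x_scale=[1,1,.01]);print(r.x,r.fun.round(1))
for n,P in dict(pivot=(44,50,170),knob=k,knobopen=(44-65*np.cos(.45),50-65*np.sin(.45),200),sw=(13-17,-50,185)).items():print(n,w(r.x,P).round(1))
E
```

```text
[5.23368002e+02 4.12028318e+02 6.78138481e-03] [-0.3 -0.2  0.4 -1.2  0.4 -1.1 -1.7  0.2  1.1  0.2 -0.6  0.1  0.4 -1.2
 -1.7 -0.8  1.1 -1. ]
pivot [567.  462.3 170. ]
knob [508.3 490.2 216. ]
knobopen [508.7 433.7 200. ]
sw [519.7 362.  185. ]
```

```bash
cat >> h.py <<'E'
def togo(*t):
    s,p,r=tool();print("q",s["qpos"].round(2),"tcp",p.round(1),"z",r.apply([0,0,1]).round(2),"x",r.apply([1,0,0]).round(2),"F",s["force"].round(1),"clk",s["clock"])
    for g in t:print(g,"->tool",r.inv().apply(np.array(g,float)-p).round(1))
E
```

Call:
nudge_tcp(
  deltas=[
    {"tz": -5,"wz": -0.116,"finger_gap": 0},
    {"tz": -5,"wz": -0.116,"finger_gap": 0},
    {"tz": -5,"wz": -0.116,"finger_gap": 0},
    {"tz": -5,"wz": -0.116,"finger_gap": 0},
    {"wx": 0.1,"finger_gap": 0},
    {"wx": 0.1,"finger_gap": 0},
    {"wx": 0.1,"finger_gap": 0},
    {"wx": 0.1,"finger_gap": 0},
    {"wx": 0.1,"finger_gap": 0},
    {"finger_gap": 0},
  ],
)

```text
clock: 1.15
eef_pos: [288.2, 582.7, 246.5]
tool_rot: [-2.636, -0.003, -3.138]
force: [-0.3, 0.6, -1.0]
width: 0.2
gripper_force: 0.0
```

```bash
python3 -c "
from h import *
togo((503,560,250),(503,535,198))"
```

```text
q [-1.24  0.92 -0.    0.98  0.16  1.72  0.32] tcp [288.2 582.7 246.5] z [-0.   -0.48 -0.87] x [-1. -0.  0.] F [-0.3  0.6 -1. ] clk 1.15
(503, 560, 250) ->tool [-214.7  -22.6    7.7]
(503, 535, 198) ->tool [-214.8  -19.3   65.3]
```

Call:
nudge_tcp(
  deltas=[
    {"tx": -36,"ty": -3,"tz": 1,"finger_gap": 0},
    {"tx": -36,"ty": -4,"tz": 1,"finger_gap": 0},
    {"tx": -36,"ty": -4,"tz": 1,"finger_gap": 0},
    {"tx": -36,"ty": -4,"tz": 2,"finger_gap": 0},
    {"tx": -36,"ty": -4,"tz": 2,"finger_gap": 0},
    {"tx": -35,"ty": -3,"tz": 1,"finger_gap": 0},
    {"finger_gap": 0},
    {"finger_gap": 0},
  ],
)

```text
clock: 1.95
eef_pos: [506.4, 557.6, 254.6]
tool_rot: [-2.642, -0.0, 3.14]
force: [-1.3, -0.6, 0.3]
width: 0.3
gripper_force: 0.0
```

```bash
python3 - <<'E'
from h import *
togo((503,535,200))
cv2.imwrite("pics/wr1.png",imaging.get_image("wrist"))
E
```

```text
q [-1.    1.12  0.05  0.51  0.25  1.93  0.64] tcp [506.4 557.6 254.6] z [-0.   -0.48 -0.88] x [-1.  0.  0.] F [-1.3 -0.6  0.3] clk 1.95
(503, 535, 200) ->tool [ 3.4  6.3 58.7]
```

View pics/wr1.png

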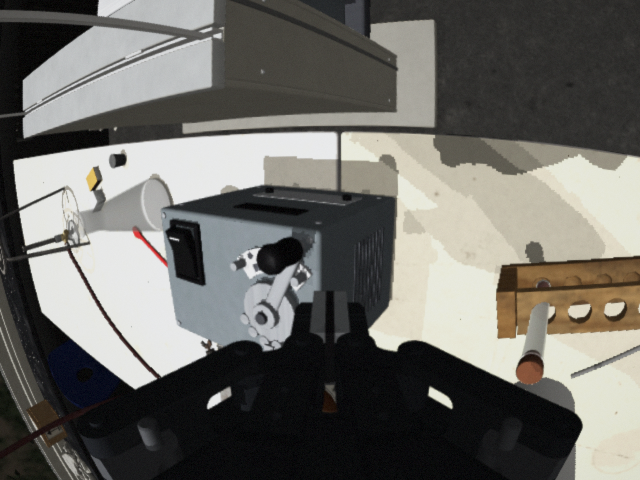

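The wrist view shows the shut tips at about (313–347, 292), the knob at (281,255), the lever hub at (263,317), and the rocker at (185,250). I'll check the pose fit against it.

```bash
cat >> h.py <<'E'
E0=[523.4,412.0,0.0068]
def wproj(P,p,r):
    c=imaging.calibration("wrist");H=np.array(c["hand_eye"])
    q=(r.inv().apply(np.array(P,float)-p)-H[:3,3])@H[:3,:3]
    th=np.arctan2(np.hypot(q[:,0],q[:,1]),q[:,2]);d=q[:,:2]/np.hypot(q[:,0],q[:,1])[:,None]
    return d*th[:,None]*c["fx"]+[c["cx"],c["cy"]]
def kn(th,z):return [44-65*np.cos(.45-th),50+65*np.sin(.45-th),z]
E
python3 - <<'E'
from h import *
s,p,r=tool()
print(wproj(w(E0,[kn(0,216),kn(0,200),(44,50,182),(13-17,-50,185),(-25,90,170),(-25,-90,170)]),p,r).round(0))
print(wproj([p,p+r.apply([0,0,-10])],p,r).round(0))
togo((505,535,200))
E
```

```text
[[262. 264.]
 [278. 257.]
 [266. 316.]
 [174. 241.]
 [317. 232.]
 [159. 211.]]
[[330. 311.]
 [330. 322.]]
q [-1.    1.12  0.05  0.51  0.25  1.93  0.64] tcp [505.1 558.5 255. ] z [-0.   -0.48 -0.88] x [-1. -0.  0.] F [-0.8 -0.3  0.5] clk 2.0
(505, 535, 200) ->tool [ 0.1  5.7 59.6]
```

Call:
nudge_tcp(
  deltas=[
    {"ty": 2,"tz": 20,"finger_gap": 0},
    {"ty": 2,"tz": 20,"finger_gap": 0},
    {"ty": 2,"tz": 20,"finger_gap": 0},
    {"finger_gap": 0},
    {"finger_gap": 0},
  ],
)

```text
clock: 2.5
eef_pos: [504.2, 536.1, 200.5]
tool_rot: [-2.643, -0.0, -3.139]
force: [0.2, -0.1, 2.0]
width: 0.1
gripper_force: 0.0
```

```bash
python3 - <<'E'
from h import *
togo((504,512,198),(500,470,198),(503,452,198))
E
```

```text
q [-0.99  1.08  0.04  0.73  0.25  1.74  0.6 ] tcp [504.2 536.1 200.5] z [ 0.   -0.48 -0.88] x [-1. -0.  0.] F [ 0.2 -0.1  2. ] clk 2.5
(504, 512, 198) ->tool [  0.3 -19.9  13.7]
(500, 470, 198) ->tool [  4.4 -56.8  33.8]
(503, 452, 198) ->tool [  1.4 -72.6  42.4]
```

Call:
nudge_tcp(
  deltas=[
    {"ty": -11,"tz": 7,"wx": 0.05,"finger_gap": 0},
    {"ty": -10,"tz": 7,"wx": 0.05,"finger_gap": 0},
    {"tx": 1,"ty": -4,"tz": 2,"finger_gap": 0},
    {"tx": 1,"ty": -4,"tz": 2,"finger_gap": 0},
    {"tx": 1,"ty": -4,"tz": 2,"finger_gap": 0},
    {"finger_gap": 0},
  ],
)

```text
clock: 3.1
eef_pos: [500.6, 499.6, 198.3]
tool_rot: [-2.548, -0.003, -3.138]
force: [-2.1, 5.8, -4.3]
width: 0.2
gripper_force: 2.9
```

```bash
python3 - <<'E'
from h import *
togo((500,470,198),(503,452,198))
E
```

```text
q [-1.    1.08  0.06  0.8   0.28  1.76  0.6 ] tcp [500.6 499.6 198.3] z [ 0.   -0.56 -0.83] x [-1. -0.  0.] F [-2.1  5.8 -4.3] clk 3.1
(500, 470, 198) ->tool [  0.7 -24.4  16.8]
(503, 452, 198) ->tool [ -2.2 -39.3  26.9]
```

Call:
nudge_tcp(
  deltas=[
    {"tx": 1,"ty": -4,"tz": 3,"finger_gap": 0},
    {"tx": 1,"ty": -4,"tz": 3,"wx": 0.02,"finger_gap": 0},
    {"tx": 1,"ty": -4,"tz": 3,"wx": 0.02,"finger_gap": 0},
    {"ty": -4,"tz": 3,"wx": 0.02,"finger_gap": 0},
    {"finger_gap": 0},
  ],
)

```text
clock: 3.6
eef_pos: [499.3, 476.7, 198.8]
tool_rot: [-2.481, 0.0, -3.14]
force: [-1.0, 1.6, 1.9]
width: 0.1
gripper_force: 1.0
```

```bash
python3 - <<'E'
from h import *
togo((500,470,200),(503,460,200))
E
```

```text
q [-1.    1.08  0.08  0.84  0.31  1.78  0.6 ] tcp [499.3 476.7 198.8] z [ 0.   -0.61 -0.79] x [-1. -0. -0.] F [-1.   1.6  1.9] clk 3.6
(500, 470, 200) ->tool [-0.6 -6.   3.2]
(503, 460, 200) ->tool [ -3.6 -13.9   9.4]
```

Call:
nudge_tcp(
  deltas=[
    {"ty": -3,"tz": 2,"wx": 0.02,"finger_gap": 0},
    {"ty": -3,"tz": 2,"wx": 0.02,"finger_gap": 0},
    {"tx": -1,"ty": -3,"tz": 2,"wx": 0.02,"finger_gap": 0},
    {"finger_gap": 0},
  ],
)

```text
clock: 4.0
eef_pos: [499.0, 467.2, 198.8]
tool_rot: [-2.422, -0.003, -3.139]
force: [-2.4, 3.8, -0.7]
width: -0.2
gripper_force: 2.1
```

Call:
nudge_tcp(
  deltas=[
    {"tx": -1,"ty": -3,"tz": 2,"wx": 0.02,"finger_gap": 0},
    {"finger_gap": 0},
  ],
)

```text
clock: 4.2
eef_pos: [501.0, 462.1, 199.6]
tool_rot: [-2.4, -0.001, -3.14]
force: [-0.5, 1.6, -0.8]
width: -0.2
gripper_force: 0.8
```

```bash
python3 - <<'E'
from h import *
togo((503,455,200))
cv2.imwrite("pics/wr2.png",imaging.get_image("wrist"))
E
```

```text
q [-1.01  1.11  0.1   0.81  0.33  1.84  0.62] tcp [501.  462.1 199.6] z [ 0.   -0.68 -0.74] x [-1. -0.  0.] F [-0.5  1.6 -0.8] clk 4.2
(503, 455, 200) ->tool [-2.  -5.5  4.5]
```

View pics/wr2.png

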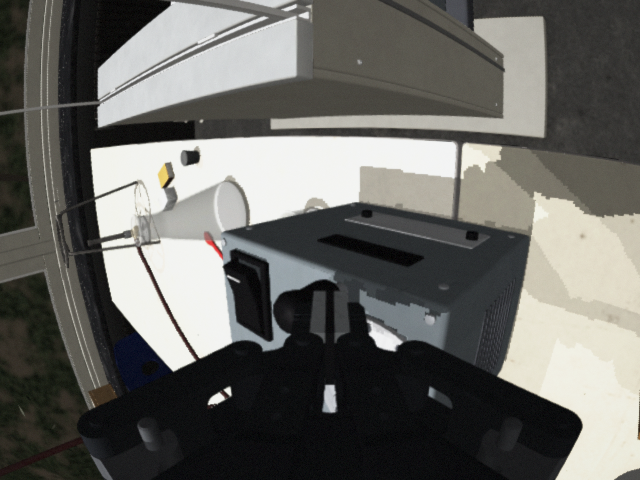

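The knob's top is at (292,312), left of the tips (310–348, 292), still close. I'll compare that with the predicted lever angles.

```bash
python3 - <<'E'
from h import *
s,p,r=tool()
for t in(.45,.6,.7,.8,.9):print(t,wproj(w(E0,[kn(t,216)]),p,r).round(0))
E
```

```text
0.45 [[304. 326.]]
0.6 [[288. 319.]]
0.7 [[279. 317.]]
0.8 [[270. 316.]]
0.9 [[262. 317.]]
```

Call:
nudge_tcp(
  deltas=[
    {"tx": -1,"ty": -3,"tz": 2,"finger_gap": 0},
    {"finger_gap": 0},
  ],
)

```text
clock: 4.45
eef_pos: [503.5, 457.3, 201.8]
tool_rot: [-2.4, 0.002, 3.141]
force: [-0.3, 0.0, 0.1]
width: 0.2
gripper_force: 0.0
```

Call:
nudge_tcp(
  deltas=[
    {"ty": 11,"tz": -10,"finger_gap": 0},
    {"ty": -5,"tz": -35,"finger_gap": 0},
    {"ty": -20,"tz": -30,"finger_gap": 0},
    {"finger_gap": 0},
    {"finger_gap": 0},
  ],
)

```text
clock: 4.95
eef_pos: [501.8, 489.0, 240.7]
tool_rot: [-2.39, -0.005, 3.136]
force: [0.0, 1.1, -0.1]
width: 0.1
gripper_force: 0.0
```

```bash
python3 - <<'E'
from h import *
i=imaging.get_image("wrist");togo((515,356,235),(515,356,200))
s,p,r=tool()
for t in(.45,.7,.9):print(t,wproj(w(E0,[kn(t,216)]),p,r).round(0))
print(wproj(w(E0,[(-4,-50,185)]),p,r))
a=imaging.get_image("top")[225:301,187:291]
c=np.zeros((480,780,3),np.uint8);c[:,:440]=i[:,150:590];c[:251,440:]=cv2.resize(a,(340,251));cv2.imwrite("pics/w3.png",c)
E
```

```text
q [-1.08  1.16  0.36  0.62  0.15  1.97  0.75] tcp [501.1 489.2 239.8] z [-0.01 -0.68 -0.73] x [-1.    0.    0.01] F [-0.3 -0.4 -0.6] clk 5.0
(515, 356, 235) ->tool [-14.6 -94.1  94.3]
(515, 356, 200) ->tool [-14.9 -70.2 119.9]
0.45 [[323. 282.]]
0.7 [[303. 278.]]
0.9 [[289. 279.]]
[[258.95911039 257.71725428]]
```

View pics/w3.png

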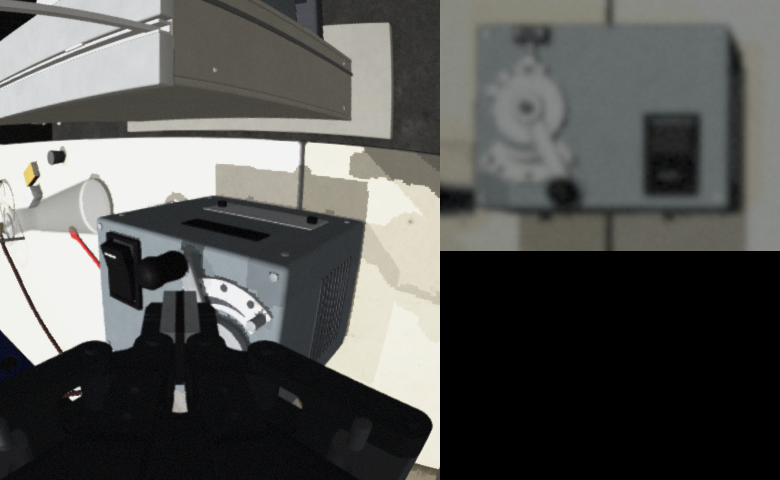

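Top crop: the lever now points from the hub (527,107) to the knob (563,192), right of -x. Wrist: knob top at full-image (298,268), front-right corner at (250,216), rocker near end around (272,245). I'll check the angle and the switch position numerically.

```bash
python3 - <<'E'
from h import *
s,p,r=tool()
for t in(.7,.8,.9):print(t,((proj("top",w(E0,[kn(t,216),(44,50,182)]))-[187,225])*[340/104,251/76]+[440,0]).round(0).tolist())
print((wproj(w(E0,[(-25,-90,170),(-25,90,170),(-10,-64,187),(-10,-36,187),(36,-36,179),(36,-64,179)]),p,r)-[150,0]).round(0))
E
```

```text
0.7 [[543.0, 195.0], [528.0, 106.0]]
0.8 [[552.0, 192.0], [528.0, 106.0]]
0.9 [[561.0, 188.0], [528.0, 106.0]]
[[ 94. 221.]
 [283. 270.]
 [ 96. 248.]
 [117. 255.]
 [128. 308.]
 [107. 298.]]
```

The lever is at 0.9 (prediction (561,188), observed (563,192)). At this tilt the wide linkage would come close to the knob when I press the switch. So I'll turn the tool a quarter about its axis, with the narrow side toward the knob, and lift.

Call:
nudge_tcp(
  deltas=[
    {"tz": -6,"wz": -0.143,"finger_gap": 0},
    {"tz": -6,"wz": -0.143,"finger_gap": 0},
    {"tz": -6,"wz": -0.143,"finger_gap": 0},
    {"wz": -0.143,"finger_gap": 0},
    {"wz": -0.143,"finger_gap": 0},
    {"wz": -0.143,"finger_gap": 0},
    {"wz": -0.143,"finger_gap": 0},
    {"wz": -0.143,"finger_gap": 0},
    {"wz": -0.143,"finger_gap": 0},
    {"wz": -0.143,"finger_gap": 0},
    {"wz": -0.143,"finger_gap": 0},
    {"finger_gap": 0},
  ],
)

```text
clock: 6.25
eef_pos: [497.8, 495.1, 249.4]
tool_rot: [3.132, -0.744, -1.563]
force: [0.9, -0.1, 0.2]
width: -0.3
gripper_force: 0.0
```

```bash
python3 -c "
from h import *
togo((515,420,260),(515,357,240),(515,357,200))"
```

```text
q [-1.14  1.19  0.61  0.6  -0.03  1.98  2.42] tcp [497.8 495.1 249.4] z [-0.   -0.68 -0.74] x [ 0.01 -0.74  0.68] F [ 0.9 -0.1  0.2] clk 6.25
(515, 420, 260) ->tool [ 62.5 -17.1  43. ]
(515, 357, 240) ->tool [ 95.3 -17.1 100.4]
(515, 357, 200) ->tool [ 68.2 -17.4 129.8]
```

Call:
nudge_tcp(
  deltas=[
    {"tx": 24,"ty": -4,"tz": 25,"finger_gap": 0},
    {"tx": 24,"ty": -4,"tz": 25,"finger_gap": 0},
    {"finger_gap": 0},
  ],
)

```text
clock: 6.55
eef_pos: [505.8, 419.3, 246.5]
tool_rot: [3.135, -0.752, -1.576]
force: [0.3, 0.7, -0.2]
width: 0.2
gripper_force: 0.0
```

```bash
python3 -c "
from h import *
togo((515,357,240))"
```

```text
q [-1.16  1.08  0.63  0.93  0.01  1.77  2.46] tcp [505.8 419.3 246.5] z [-0.01 -0.68 -0.73] x [-0.   -0.73  0.68] F [ 0.3  0.7 -0.2] clk 6.55
(515, 357, 240) ->tool [41.  -9.8 47.1]
```

Call:
nudge_tcp(
  deltas=[
    {"tx": 24,"ty": -4,"tz": 25,"finger_gap": 0},
    {"tx": 23,"ty": -4,"tz": 25,"finger_gap": 0},
    {"finger_gap": 0},
    {"finger_gap": 0},
  ],
)

```text
clock: 6.95
eef_pos: [514.1, 357.9, 241.1]
tool_rot: [3.137, -0.743, -1.568]
force: [0.3, 1.6, -0.1]
width: -0.1
gripper_force: 0.0
```

```bash
python3 - <<'E'
from h import *
i=imaging.get_image("wrist")
togo((515,358,215),(515,358,195))
s,p,r=tool()
print(wproj(w(E0,[(-25,-90,170),(-4,-50,185),(-10,-64,187),(-10,-36,187)]+[kn(.9,216)]),p,r).round(0).tolist(),wproj([p],p,r))
cv2.imwrite("pics/w4.png",i)
E
```

```text
q [-1.16  1.    0.64  1.13  0.05  1.61  2.5 ] tcp [514.  359.2 240.8] z [-0.   -0.68 -0.74] x [ 0.   -0.74  0.68] F [-0.3  0.1  0.6] clk 7.0
(515, 358, 215) ->tool [-16.5  -1.1  19.8]
(515, 358, 195) ->tool [-30.1  -1.1  34.5]
[[351.0, 283.0], [317.0, 340.0], [328.0, 316.0], [328.0, 364.0], [339.0, 474.0]] [[327.25290042 310.00758186]]
```

View pics/w4.png

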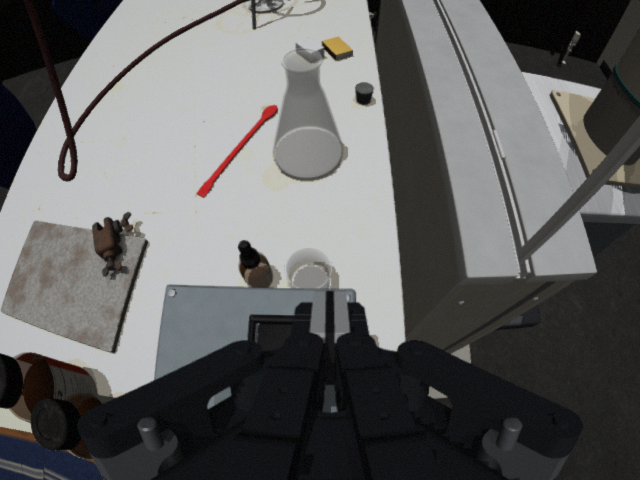

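Wrist view: box front-right corner at (356,290) against a predicted (351,283), so the fit is within about 3 mm; the rocker sits just beyond the tips. I'll reduce the tilt to clear the knob.

Call:
nudge_tcp(
  deltas=[
    {"wy": -0.12,"finger_gap": 0},
    {"wy": -0.12,"finger_gap": 0},
    {"wy": -0.11,"finger_gap": 0},
    {"finger_gap": 0},
    {"finger_gap": 0},
  ],
)

```text
clock: 7.5
eef_pos: [514.2, 359.3, 241.5]
tool_rot: [3.138, -0.394, -1.567]
force: [-1.5, 1.3, -0.4]
width: 0.4
gripper_force: 0.0
```

```bash
python3 -c "
from h import *
togo((514,354,210),(514,354,195),(514,354,182))"
```

```text
q [-1.09  0.81  0.58  1.34 -0.09  1.33  2.56] tcp [514.2 359.3 241.5] z [-0.   -0.38 -0.92] x [ 0.   -0.92  0.38] F [-1.5  1.3 -0.4] clk 7.5
(514, 354, 210) ->tool [-7.2  0.1 31.1]
(514, 354, 195) ->tool [-12.9   0.1  45. ]
(514, 354, 182) ->tool [-17.9   0.   57. ]
```

Call:
nudge_tcp(
  deltas=[
    {"tx": -4,"tz": 15,"finger_gap": 0},
    {"tx": -3,"tz": 16,"finger_gap": 0},
    {"tx": -3,"tz": 7,"finger_gap": 0},
    {"tx": -2,"tz": 5,"finger_gap": 0},
    {"finger_gap": 0},
  ],
)

```text
clock: 8.0
eef_pos: [513.7, 353.4, 195.7]
tool_rot: [3.136, -0.396, -1.565]
force: [-0.4, 0.0, 0.5]
width: 0.2
gripper_force: 0.0
```

Call:
nudge_tcp(
  deltas=[
    {"tx": -1,"tz": 3,"finger_gap": 0},
    {"finger_gap": 0},
  ],
)

```text
clock: 8.2
eef_pos: [514.3, 352.5, 193.9]
tool_rot: [3.138, -0.394, -1.568]
force: [-0.9, -0.2, 1.1]
width: -0.3
gripper_force: 0.0
```

Call:
nudge_tcp(
  deltas=[
    {"tx": -1,"tz": 3,"finger_gap": 0},
    {"finger_gap": 0},
  ],
)

```text
clock: 8.4
eef_pos: [514.1, 352.0, 190.6]
tool_rot: [3.138, -0.394, -1.568]
force: [0.1, 0.5, 0.0]
width: -0.2
gripper_force: 0.0
```

```bash
python3 -c "
from h import *
togo((514,354,182))"
```

```text
q [-1.08  0.85  0.56  1.41 -0.11  1.22  2.56] tcp [514.1 352.  190.6] z [-0.   -0.38 -0.92] x [ 0.   -0.92  0.38] F [0.1 0.5 0. ] clk 8.4
(514, 354, 182) ->tool [-5.2  0.1  7.2]
```

Call:
nudge_tcp(
  deltas=[
    {"tx": -2,"tz": 2,"finger_gap": 0},
    {"finger_gap": 0},
  ],
)

```text
clock: 8.6
eef_pos: [514.4, 353.0, 188.1]
tool_rot: [3.138, -0.395, -1.568]
force: [0.9, 0.1, 1.4]
width: -0.1
gripper_force: 0.6
```

Call:
nudge_tcp(
  deltas=[
    {"tx": -1,"tz": 2,"finger_gap": 0},
    {"finger_gap": 0},
  ],
)

```text
clock: 8.8
eef_pos: [514.2, 353.0, 186.2]
tool_rot: [3.138, -0.395, -1.568]
force: [-0.7, -0.3, 3.0]
width: -0.3
gripper_force: 1.7
```

Call:
nudge_tcp(
  deltas=[
    {"tx": -1,"tz": 2,"finger_gap": 0},
    {"finger_gap": 0},
  ],
)

```text
clock: 9.0
eef_pos: [514.0, 353.5, 183.0]
tool_rot: [3.137, -0.394, -1.567]
force: [1.1, -0.6, 0.6]
width: -0.2
gripper_force: 0.0
```

Call:
nudge_tcp(
  deltas=[
    {"tx": -1,"tz": 2,"finger_gap": 0},
    {"finger_gap": 0},
  ],
)

```text
clock: 9.2
eef_pos: [513.9, 353.8, 180.6]
tool_rot: [3.137, -0.394, -1.567]
force: [-1.1, 0.4, -0.0]
width: 0.3
gripper_force: 0.0
```

Call:
nudge_tcp(
  deltas=[
    {"tx": 4,"tz": -12,"finger_gap": 0},
    {"tx": 12,"tz": -30,"finger_gap": 0},
    {"tx": 15,"tz": -38,"finger_gap": 0},
    {"tz": -25,"finger_gap": 0},
    {"finger_gap": 0},
    {"finger_gap": 0},
  ],
)

```text
clock: 9.8
eef_pos: [514.6, 365.6, 291.0]
tool_rot: [3.139, -0.393, -1.568]
force: [0.8, -0.3, 0.0]
width: 0.1
gripper_force: 0.0
```

```bash
python3 - <<'E'
from h import *
togo()
s,p,r=tool();i=imaging.get_image("wrist")
print(wproj(w(E0,[(-4,-50,185),(-4,-50,178)]+[kn(.9,216)]),p,r).round(0).tolist())
sd=imaging.get_image("side")[195:275,355:475]
t=imaging.get_image("top")[225:301,187:291]
c=np.zeros((560,800,3),np.uint8);c[:320,:480]=cv2.resize(sd,(480,320))
old=cv2.imread("pics/side0.png")[195:275,355:475];c[:213,480:]=cv2.resize(old,(320,213));
c[320:,:328]=cv2.resize(t,(328,240));c[320:,480:]=cv2.resize(i,(320,240))
cv2.imwrite("pics/c5.png",c)
E
```

```text
q [-1.09  0.77  0.59  1.27 -0.08  1.43  2.56] tcp [514.6 365.6 291. ] z [-0.   -0.38 -0.92] x [ 0.   -0.92  0.38] F [ 0.8 -0.3  0. ] clk 9.8
[[321.0, 292.0], [321.0, 292.0], [337.0, 402.0]]
```

View pics/c5.png

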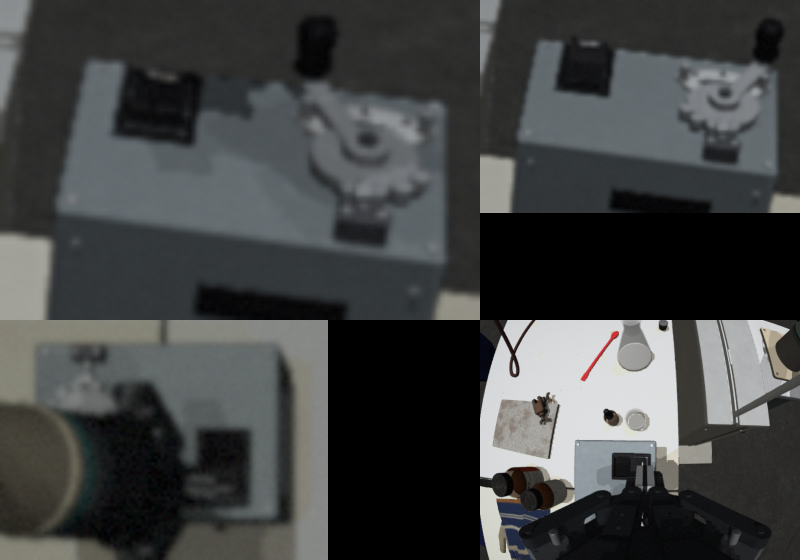

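Side crop: the lever now points toward the robot's right, and the rocker's near edge is lower than before (about 2 px). I'll check it with a closer before/after comparison.

```bash
python3 - <<'E'
from h import *
sd=np.median([imaging.get_image("side") for _ in range(3)],0).astype(np.uint8);o=cv2.imread("pics/side0.png")
f=lambda a:cv2.convertScaleAbs(cv2.resize(a[200:240,375:415],(390,390),interpolation=2),alpha=2)
cv2.imwrite("pics/c6.png",np.hstack([f(o),f(sd)]))
for t in(0,.4):
    ax=np.array([13,-50,179.]);P=[ax+[-u*np.cos(t-.2)*1+0,v,0]+np.array([0,0,4+np.sin(.2-t)*u]) for u in(23,-23) for v in(-14,14)]
    print(t,((proj("side",w(E0,P))-[375,200])*9.75).round(0).tolist())
E
```

```text
0 [[127.0, 72.0], [264.0, 87.0], [103.0, 232.0], [245.0, 249.0]]
0.4 [[122.0, 109.0], [259.0, 125.0], [108.0, 194.0], [250.0, 211.0]]
```

View pics/c6.png

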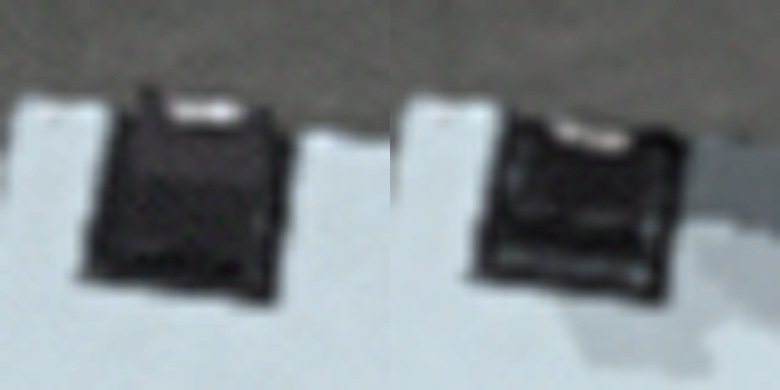

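The before/after view shows the near end has dropped: its white mark went from (205,108) to (590-390,135), and the far end's rear face is now visible. The switch is on, the lever is fully open and the arm is clear.

```bash
python3 -c "
from cell import ctrl, imaging
print(ctrl.finish_job())"
```

```text
the job is handed in; nothing more can be done
None
```

The shutter lever is at the fully open stop and, pressed after it, the fan switch is on (both confirmed in the camera images). The arm was clear of everything when I handed the job in at about 10 s; no verdict was returned.

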